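# Start a drying run on the moisture analyser

## Task

A weighed gravel sample lies in the moisture analyser; start its drying run with your fingertips, picking nothing up: first press the red mains rocker on, so that the instrument registers its hood closing, then push the raised heating hood down until it is fully shut, without slamming it, then press the green start key all the way in and let it go. Never press start while the hood is up, and do not press the white tare key, which would wipe the sample's weight, or the round red stop key. Leave the tins and the jar beside the instrument where they stand.

Things in the scene. Friction and masses are not known exactly. Their poses are not given: they have to be found in the camera images.
- analyser: White moisture analyser, 325 deep x 250 wide mm, fixed. Origin: bench height, under its middle; x to its rear, y to its left. Grey console at the front leans 0.21 rad towards the operator; row of controls at x = -141 mm, tops 45-57 mm high, from the right: red rocker (y -95), green key (-35), white (25), round red (85). Chamber block behind 60 mm high. Shut hood: front at x = -75, top 107 mm high.
- mains_rocker (a joint): Mains rocker, rad: 0 = off (near half raised), 0.38 = on (near half down). Red rectangular paddle 42 x 25 mm hinged across its middle, about 8 mm proud of the console. Snap action: flips over by itself once pressed past 0.19 (3 to 4 N on the near end) and stays.
- rocker_on_end (a point): Point on top of the rocker's near half (the operator's side, with a small white bar), 14 mm from its hinge; press here, downwards; it sinks about 5 mm from off to on.
- hood (a joint): Opening angle of the heating hood, rad: 0 = fully shut, up to 1.0; starts 0.7 to 0.95. A stiff friction hinge holds it at any angle (about 1 to 3 N at its front edge moves it down) and it meets a rigid stop at 0. The hinge axis is level, along the analyser's y.
- hood_hinge (a point): Middle of the hood's hinge axis, at the rear of the analyser, 62 mm above the bench; fixed to the analyser.
- hood_push (a point): Point on the hood's outer (top) face, in the middle, 20 mm behind its front edge; moves with the hood. With the hood shut it lies 160 mm in front of the hinge axis and 45 mm above it (107 mm above the bench). The outer face is flat, white, 180 deep x 230 wide mm, and looks up and to the rear while the hood is up.
- start_key (a joint): Travel of the green start key, m: 0 = out, 0.005 = fully in. Springs back by itself; 1.5 N to begin, 4 N fully in. Moves square to the leaning console.
- start_key_top (a point): Centre of the top of the green start key, a round cap 24 mm across standing 10 mm proud of the console. The white and the round red keys are the same size.
- tare_key (a joint): Travel of the white tare key (same make), m; not to be pressed.
- tare_key_top (a point): Centre of the top of the white tare key.
- stop_key (a joint): Travel of the round red stop key (same make), m; not to be pressed.
- stop_key_top (a point): Centre of the top of the round red stop key.
- tin_big: Loose lidded aluminium tin, 68 mm across, 38 high, left of the analyser; leave alone. Origin: centre of its underside.
- tin_small: Loose lidded aluminium tin, 54 mm across, 30 high, left of the analyser; leave alone. Origin: centre of its underside.
- gravel_jar: Loose jar with blue lid, 64 mm across, 85 high, right of the analyser; leave alone. Origin: centre of its underside.

How it is judged (in metres and radians):
On the way, in this order (a step that is already met when the one before it is completed fails the run):
1. the mains rocker is pressed on while the hood is still up (value of joint mains_rocker above 0.3 rad and value of joint hood above 0.5 rad), for 0.1 s.
2. the hood is pushed fully shut (value of joint hood below 0.03 rad and value of joint mains_rocker above 0.3 rad and value of joint start_key below 0.001 m), for 0.2 s.
3. the green start key is pressed in by the fingers, hood shut and mains on (value of joint start_key above 0.0035 m and value of joint hood below 0.03 rad and value of joint mains_rocker above 0.3 rad and contact force between the fingers and analyser above 0.5 N), for 0.05 s.
At the end, for the whole second after the job is handed in: The rocker is on (above 0.3 rad), the hood is fully shut (within 0.03 rad, 5 mm at its front), the start key has been pressed (at least 3.5 of its 5 mm) after that and is out again, the other keys are out, and tins and jar stand within 20 mm of where they were (all of step 2 and value of joint each of tare_key, stop_key below 0.001 m and distance of each of tin_big, tin_small, gravel_jar from where it was at the start of the episode below 0.02 m); the robot touches nothing.
It fails at once if the white tare key is pressed (value of joint tare_key above 0.002 m).
It fails at once if the red stop key is pressed (value of joint stop_key above 0.002 m).
It fails at once if start is pressed while the hood is up (value of joint start_key above 0.002 m and value of joint hood above 0.05 rad).
It fails at once if the hood is slammed (faster than 2.5 rad/s) (velocity of joint hood below -2.5 rad/s).
It fails at once if a tin or the jar is moved or lifted by more than 20 mm (distance of any of tin_big, tin_small, gravel_jar from where it was at the start of the episode above 0.02 m).
It also fails if it takes over 48 s, if anything falls off the work surface, if the arm or the gripper's body presses on something with over 40 N, if the wrist force passes 120 N, or if a joint passes its speed limit or range.

## Robot

A 6-joint arm with a two-finger parallel gripper is mounted at the origin on a cart in front of the work surface, level with it; the furniture and walls round the work are solid. World frame = base frame: x ahead of the robot, y to its left, z up, the work surface at z = 0. Lengths are in m, angles in degrees, forces in N, time in s.
With the tool pointing down it reaches from about 0.4 to 0.825 m from the base axis. Payload 7 kg.
Tool frame: the origin (TCP) lies midway between the tips of the shut fingers; the grasp point (between the pads) lies 19 mm behind it (ctrl.grip_point_offset is the distance from the TCP to the grasp point, in m); x points along the fingers, y is the direction in which the jaws open and shut, and the axes are right-handed (so a half turn about x gives the same grasp; the last joint's range is limited). The gripper opens to 88 mm and grips with 3 to 60 N. Pads are 19 mm wide; open, the fingers measure 130 mm over their backs; the gripper's body (78 mm by 193 mm) begins 47 mm behind the grasp point.
Start: joints at [89.273, 20.546, 0.682, 0, -70.136, -16.507], TCP at [0.2, 0.645, 0.227] pointing down, gripper open.
Joint ranges: [-176.03, 176.03], [-82.01, 121.73], [-58.28, 71.71], [-173.87, 95.51], [-174.79, -0.11], [-173.66, 173.66]. Speed limits (degrees/s): [136.94, 136.94, 172.46, 180, 180, 180].

## Interface

Orientations are given as [roll, pitch, yaw] about the fixed x, y, z axes, in that order (R = Rz(yaw) Ry(pitch) Rx(roll)).
In Python, from plant import ctrl gives the robot as it stands.
- The arm moves only by the tool drive_tool, never from a script. Its argument "plan" is a list of rows, each a list of 3 entries, a list of its own where there are three numbers: the shift along the tool's x, y, z in m, then the turn, a rotation vector about the tool's x, y, z in degrees, then the opening, from 0 (shut) to 1 (fully open). In form: [[[dx, dy, dz], [wx, wy, wz], grip], ...]. A call has 1 to 20 rows; each row is the pose to reach, as a shift and turn from the pose measured when the call began, along the tool's axes at that moment; what a row does not reach only later rows make up. A row lasts 1/12 s, in which the tool goes at most 41.7 mm and 7.16 degrees, less where a joint would pass 70% of its speed; a pose out of reach is approached as far as the arm can. A call with a gripper value outside its range is refused whole. The fingers move at their own pace and stop on an object; the grip force is fixed at half the most. Time passes only in rows, so rows that repeat a pose let the fingers close. It gives the time, the measured TCP pose, the force and the opening at its end, in the units of the state.
- ctrl.get_obs(): the state, without advancing time (a new reading comes with each control period).
- ctrl.snapshot(name): name is "side" or "top"; returns the picture (420x560x3 uint8, blue, green, red); there is no depth.
- ctrl.get_calibration(name): a dict with "fx", "fy", "cx", "cy" (pixels), "R" (3x3) and "t" (3): a world point X has camera coordinates R X + t. Camera axes: x right, y down, z forward; pixel columns grow to the right and rows downward; lengths in m; the calibration is good to about 2 mm. A picture is of the moment at which its call begins. get_calibration takes no time and is no camera call.
- ctrl.close_job(): hands the job in, once; it reports no verdict.
Trained networks look in the newest picture that a camera, given by its name, has taken for a name from the list of things; names that differ only in an ending like _2 or _b are one class to them, and where a whole thing is asked for, a point or a joint stands for the part that bears it (a point fixed in the world has none). Each returns a list of dicts, best first, with "confidence" (0 to 1); they miss things now and then, are a little off and sometimes report something else, mostly with a low value. They report only what shows in the picture. A call takes as long as a camera call.
- ctrl.cut_out(camera, name): "pixels" (420x560 bool, what is visible of it) and "pixel" ([column, row] in pixels, amid what is visible of it).
- ctrl.landmark_of(camera, name): "pixel" ([column, row] in pixels: a listed point, or the origin of a listed thing).
The state is a dict: "clock": time; "joint_pos": joint angles; "qvel": joint speeds; "tau": joint torques, N m; "tool_pos": TCP position; "orientation": TCP orientation; "force": force on the tool from outside, world axes, zero at the start; "moment": the same for the moment, N m; "opening": finger opening in m.
Only numpy, scipy, OpenCV 4.12 (cv2) and the standard library are available. Lean on these libraries where they do the work, as an engineer would, in place of code of your own. Each camera call takes 0.05 s, during which the arm holds its last target. There are 200 camera calls.

## Working session

There is one attempt and no reset: what is moved stays moved. The work goes in short steps, Python scripts to look and compute and a tool call to move; the robot and the scene stay as the last step left them, time stands still between calls to the robot, and variables do not carry over. Pictures are saved under pics/ and viewed, about 8 in all and at most 12, crops included, and the job is handed in when it is done.

Besides the shell and the picture viewer there is one more tool, called after "Call:" as name(argument=value, ...) on one line, values as JSON. drive_tool: Moves the arm, as the interface text tells. Its arguments: {"type":"object","properties":{"plan":{"type":"array","items":{"type":"array"}}},"required":["plan"]}

```bash
mkdir -p pics; cat > h.py <<'E'
import numpy as np, cv2
from scipy.optimize import least_squares
from plant import ctrl
C={n:ctrl.get_calibration(n) for n in('side','top')}
def proj(n,X):
    c=C[n];p=np.asarray(X)@np.array(c['R']).T+np.array(c['t']);return np.stack([c['fx']*p[...,0]/p[...,2]+c['cx'],c['fy']*p[...,1]/p[...,2]+c['cy']],-1)
E
python3 - <<'E'
from h import *
o=ctrl.get_obs();print(o['clock'],o['tool_pos'],o['orientation'],o['force'])
for n in('side','top'):
    cv2.imwrite(f'pics/{n}1.png',ctrl.snapshot(n))
    c=C[n];print(n,'cam at',-np.array(c['R']).T@c['t'])
    for k in('analyser','rocker_on_end','hood_push','hood_hinge','start_key_top','tare_key_top','stop_key_top','gravel_jar','tin_big','tin_small'):
        r=ctrl.landmark_of(n,k);print(k,[(np.round(q['pixel'],1).tolist(),round(q['confidence'],2)) for q in r[:2]])
E
```

```text
0.0 [0.19988129 0.64420907 0.2256419 ] [  94.52360693   89.90653565 -102.71872696] [ 0.27117421 -0.00682065  0.18405755]
side cam at [0.51813967 0.82542065 0.57277453]
analyser [([262.0, 257.3], 0.58)]
rocker_on_end [([328.9, 220.4], 0.55), ([231.8, 316.7], 0.48)]
hood_push [([236.4, 169.5], 0.65)]
hood_hinge [([208.0, 234.0], 0.66), ([235.8, 169.3], 0.28)]
start_key_top [([327.2, 232.5], 0.4)]
tare_key_top [([322.9, 251.1], 0.57)]
stop_key_top [([327.8, 266.5], 0.47)]
gravel_jar [([244.7, 211.8], 0.69)]
tin_big [([233.0, 314.3], 0.8)]
tin_small [([280.6, 320.0], 0.94), ([324.5, 232.3], 0.26)]
top cam at [0.48704347 0.01544182 1.25222396]
analyser [([277.6, 202.4], 0.73), ([267.6, 258.1], 0.6)]
rocker_on_end [([315.5, 264.4], 0.68)]
hood_push [([276.4, 170.6], 0.9), ([201.5, 226.2], 0.63)]
hood_hinge []
start_key_top [([275.4, 172.4], 0.73), ([289.7, 256.8], 0.54)]
tare_key_top [([269.5, 260.2], 0.53)]
stop_key_top [([242.3, 260.2], 0.6)]
gravel_jar [([351.6, 178.3], 0.58)]
tin_big [([204.2, 192.1], 0.8)]
tin_small [([202.6, 229.7], 0.61)]
```

View pics/side1.png

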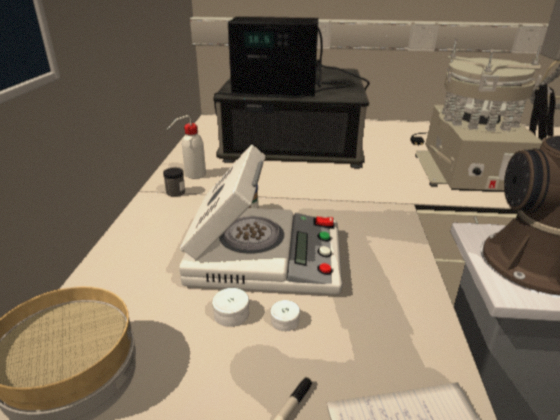

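View pics/top1.png

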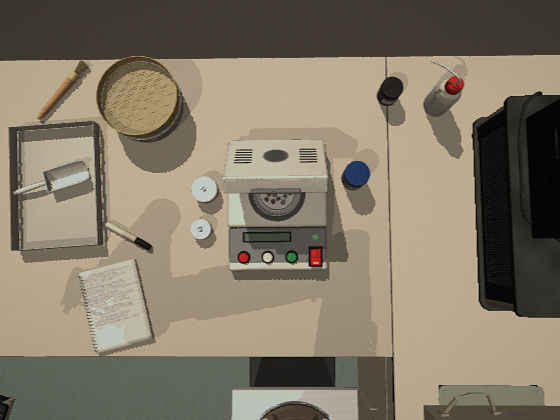

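```bash
cat > fit.py <<'E'
from h import *
a=.21
def ctrlpt(y,u,n): # on console: u along slope (up/rear), n normal above the z~46 plane
    return [-.141+u*np.cos(a)-n*np.sin(a),y,.0+u*np.sin(a)+n*np.cos(a)]
def pts(th,zk,zr):
    P={'start_key_top':[-.141,-.035,zk],'tare_key_top':[-.141,.025,zk],'stop_key_top':[-.141,.085,zk],'rocker_on_end':[-.141-.013,-.095,zr],'analyser':[0,0,0]}
    hx=.085  # hinge x: shut front -75, push 20 behind => -55; +160 => 105
    hx=.105
    P['hood_push']=[hx-.16*np.cos(th)+.045*np.sin(th),0,.062+.16*np.sin(th)+.045*np.cos(th)]
    P['hood_hinge']=[hx,0,.062]
    return P
def world(p,P):
    c,s=np.cos(p[2]),np.sin(p[2]);R=np.array([[c,-s,0],[s,c,0],[0,0,1]])
    return R@np.array(P)+[p[0],p[1],0]
obs={('side','rocker_on_end'):(328.9,220.4),('side','hood_push'):(236.4,169.5),('side','hood_hinge'):(208,234),('side','start_key_top'):(327.2,232.5),('side','tare_key_top'):(322.9,251.1),('side','stop_key_top'):(327.8,266.5),
('top','rocker_on_end'):(315.5,264.4),('top','hood_push'):(276.4,170.6),('top','start_key_top'):(289.7,256.8),('top','tare_key_top'):(269.5,260.2),('top','stop_key_top'):(242.3,260.2),('top','analyser'):(277.6,202.4),('side','analyser'):(262,257.3)}
def res(p): 
    P=pts(p[3],.054,.052);return np.concatenate([proj(k[0],world(p,P[k[1]]))-v for k,v in obs.items()])
if __name__=='__main__':
    s=least_squares(res,[.55,0,0,.8],loss='soft_l1',f_scale=2)
    print(s.x);[print(k,r.round(1)) for k,r in zip(obs,res(s.x).reshape(-1,2))]
    for k,v in pts(s.x[3],.054,.052).items(): print(k,world(s.x,v).round(4))
E
python3 fit.py
```

```text
[0.62083723 0.04380637 0.01172318 0.94762108]
('side', 'rocker_on_end') [ 1.6 -1. ]
('side', 'hood_push') [ 0.1 -1.1]
('side', 'hood_hinge') [ 6.  -1.4]
('side', 'start_key_top') [-1.6 -0.5]
('side', 'tare_key_top') [ 3.2 -3.9]
('side', 'stop_key_top') [-1.  -2.4]
('top', 'rocker_on_end') [-0.6 -2. ]
('top', 'hood_push') [-2.8  0.3]
('top', 'start_key_top') [0.9 0.7]
('top', 'tare_key_top') [-3.1 -2.4]
('top', 'stop_key_top') [-0. -2.]
('top', 'analyser') [-1.4  1.1]
('side', 'analyser') [-0.1  0.4]
start_key_top [0.4803 0.0072 0.054 ]
tare_key_top [0.4796 0.0672 0.054 ]
stop_key_top [0.4789 0.1271 0.054 ]
rocker_on_end [ 0.468 -0.053  0.052]
analyser [0.6208 0.0438 0.    ]
hood_push [0.669  0.0444 0.2182]
hood_hinge [0.7258 0.045  0.062 ]
```

Side view: open hood (top edge ~(250,155)), controls at column ~325 (rocker row 222, green 236, white 251, red 268). Top view: keys on row ~257 at columns 244, 267, 292, with the rocker at (316,256). I'll refine with colour centroids.

```bash
cat > fit2.py <<'E'
from fit import *
def cen(n,seed,kind,r=9):
    im=cv2.imread(f'pics/{n}1.png').astype(int);b,g,rr=im[...,0],im[...,1],im[...,2]
    m={'r':(rr>110)&(rr>2*g),'g':(g>80)&(g>1.5*rr),'w':(rr>150)&(g>140)}[kind]
    Y,X=np.mgrid[:420,:560];m&=(abs(X-seed[0])<r)&(abs(Y-seed[1])<r*(.75 if n=='side' else 1.5))
    return np.array([X[m].mean(),Y[m].mean()]),m.sum(),(X[m].min(),X[m].max(),Y[m].min(),Y[m].max())
S={'R':('r',-.095),'G':('g',-.035),'W':('w',.025),'S':('r',.085)}
seeds={'side':dict(R=(324,221),G=(325,236),W=(325,251),S=(326,268)),'top':dict(R=(316,257),G=(292,257),W=(267,257),S=(244,257))}
O={}
for n in seeds:
    for k in 'RGWS':
        c=cen(n,seeds[n][k],S[k][0],12 if k=='R' else 9);O[n,k]=c[0];print(n,k,c[0].round(1),c[1:])
def tri(k):
    f=lambda X:np.concatenate([proj(n,X)-O[n,k] for n in seeds]);s=least_squares(f,[.48,0,.05]);return s.x,s.fun
for k in 'RGWS': x,e=tri(k);print('tri',k,x.round(4),e.round(1))
def res2(p):
    P=pts(p[3],.05,.05);r=[]
    for n,k in O:
        r.append(proj(n,world(p,[-.141,S[k][1],p[4]]))-O[n,k])
    for k in [('side','hood_push'),('side','hood_hinge'),('top','hood_push')]: r.append(.4*(proj(k[0],world(p,P[k[1]]))-obs[k]))
    return np.concatenate(r)
s=least_squares(res2,[.62,.044,0,.9,.05],loss='soft_l1',f_scale=2);print(s.x.round(4));print(res2(s.x).reshape(-1,2).round(1).tolist())
p=s.x
for k,v in pts(p[3],p[4],p[4]).items(): print(k,world(p,v).round(4))
from scipy.spatial.transform import Rotation as Ro
R=Ro.from_euler('xyz',ctrl.get_obs()['orientation'],degrees=True).as_matrix();print(R.round(3))
E
python3 fit2.py
```

```text
side R [324.  220.7] (np.int64(107), (np.int64(316), np.int64(332), np.int64(217), np.int64(224)))
side G [324.1 234.9] (np.int64(57), (np.int64(320), np.int64(329), np.int64(232), np.int64(238)))
side W [327.1 249.6] (np.int64(118), (np.int64(320), np.int64(333), np.int64(245), np.int64(257)))
side S [324.6 267.3] (np.int64(82), (np.int64(319), np.int64(330), np.int64(263), np.int64(271)))
top R [315.5 256.1] (np.int64(147), (np.int64(311), np.int64(320), np.int64(249), np.int64(264)))
top G [291.1 256.8] (np.int64(66), (np.int64(287), np.int64(295), np.int64(253), np.int64(261)))
top W [266.9 262.2] (np.int64(155), (np.int64(259), np.int64(275), np.int64(253), np.int64(268)))
top S [243.  257.1] (np.int64(68), (np.int64(239), np.int64(247), np.int64(253), np.int64(261)))
tri R [ 0.4833 -0.0551  0.0463] [-0.1 -0.  -0.   0.1]
tri G [0.4824 0.0059 0.0453] [ 0.2  0.   0.  -0.3]
tri W [0.4735 0.066  0.047 ] [ 1.7  0.1  0.1 -2. ]
tri S [0.4822 0.1261 0.0451] [ 0.2  0.   0.  -0.3]
[0.6224 0.0428 0.0144 0.9383 0.0459]
[[0.1, 0.3], [0.5, -0.2], [-1.9, 0.3], [1.2, -0.4], [-0.4, 0.3], [0.0, -0.1], [0.2, -5.0], [0.1, 0.6], [0.1, -0.4], [2.2, -0.7], [-1.0, 0.1]]
start_key_top [0.4819 0.0058 0.0459]
tare_key_top [0.481  0.0658 0.0459]
stop_key_top [0.4802 0.1258 0.0459]
rocker_on_end [ 0.4698 -0.0544  0.0459]
analyser [0.6224 0.0428 0.    ]
hood_push [0.6691 0.0435 0.2177]
hood_hinge [0.7274 0.0443 0.062 ]
[[ 0.    -0.296 -0.955]
 [ 0.    -0.955  0.296]
 [-1.    -0.     0.   ]]
```

```bash
cat > rel.py <<'E'
from h import *
from scipy.spatial.transform import Rotation as Ro
o=ctrl.get_obs();R0=Ro.from_euler('xyz',o['orientation'],degrees=True).as_matrix();p0=np.array(o['tool_pos'])
def rel(p,tilt=12,yaw=.8):
    B=np.array([[0,0,-1],[0,-1,0],[-1,0,0]])  # cols tool x,y,z in analyser frame
    R=Ro.from_euler('z',yaw,degrees=True).as_matrix()@B@Ro.from_euler('y',tilt,degrees=True).as_matrix()
    print((R0.T@(np.array(p)-p0)).round(3).tolist(),Ro.from_matrix(R0.T@R).as_rotvec(degrees=True).round(1).tolist())
def st(): print(round(o['clock'],2),p0.round(4),np.round(o['force'],1),round(o['opening'],3))
E
python3 -c "
from rel import *
st()
rel([.4,.35,.23],0);rel([.466,-.055,.2],12);rel([.466,-.055,.1],12)"
```

```text
1.1 [0.2    0.6447 0.2266] [ 0.   0.4 -0. ] 0.088
[-0.003, 0.222, -0.278] [-18.0, -0.0, 0.0]
[0.027, 0.589, -0.461] [-18.0, 11.9, -1.9]
[0.127, 0.59, -0.461] [-18.0, 11.9, -1.9]
```

Call:
drive_tool(plan=[[[-0.003, 0.222, -0.278], [-9, 0, 0], 0], [[-0.003, 0.222, -0.278], [-18, 0, 0], 0], [[-0.003, 0.222, -0.278], [-18, 0, 0], 0], [[-0.003, 0.222, -0.278], [-18, 0, 0], 0], [[-0.003, 0.222, -0.278], [-18, 0, 0], 0], [[-0.003, 0.222, -0.278], [-18, 0, 0], 0], [[-0.003, 0.222, -0.278], [-18, 0, 0], 0], [[-0.003, 0.222, -0.278], [-18, 0, 0], 0], [[-0.003, 0.222, -0.278], [-18, 0, 0], 0], [[0.027, 0.59, -0.461], [-18, 11.9, -1.9], 0], [[0.027, 0.59, -0.461], [-18, 11.9, -1.9], 0], [[0.027, 0.59, -0.461], [-18, 11.9, -1.9], 0], [[0.027, 0.59, -0.461], [-18, 11.9, -1.9], 0], [[0.027, 0.59, -0.461], [-18, 11.9, -1.9], 0], [[0.027, 0.59, -0.461], [-18, 11.9, -1.9], 0], [[0.027, 0.59, -0.461], [-18, 11.9, -1.9], 0], [[0.027, 0.59, -0.461], [-18, 11.9, -1.9], 0], [[0.027, 0.59, -0.461], [-18, 11.9, -1.9], 0], [[0.027, 0.59, -0.461], [-18, 11.9, -1.9], 0], [[0.027, 0.59, -0.461], [-18, 11.9, -1.9], 0]])

```text
clock: 2.77
tool_pos: [0.4651, -0.061, 0.1992]
orientation: [180.0, 78.0, 0.4]
force: [0.0, 0.8, 0.9]
opening: 0.0004
```

```bash
python3 -c "
from rel import *
st()
rel([.466,-.055,.2],12);rel([.466,-.055,.075],12)"
```

```text
2.77 [ 0.4651 -0.061   0.1992] [0.  0.8 0.9] 0.0
[-0.001, -0.006, -0.001] [-0.3, 0.0, -0.1]
[0.122, -0.006, 0.025] [-0.3, 0.0, -0.1]
```

Call:
drive_tool(plan=[[[0.06, -0.006, 0.012], [0, 0, 0], 0], [[0.122, -0.006, 0.025], [0, 0, 0], 0], [[0.122, -0.006, 0.025], [0, 0, 0], 0], [[0.122, -0.006, 0.025], [0, 0, 0], 0], [[0.122, -0.006, 0.025], [0, 0, 0], 0]])

```text
clock: 3.18
tool_pos: [0.4643, -0.0559, 0.0735]
orientation: [179.2, 78.4, -0.3]
force: [0.6, 0.3, 1.3]
opening: 0.0002
```

```bash
python3 -c "
from rel import *
st()
a=ctrl.snapshot('side');b=ctrl.snapshot('top')
f=lambda i,c,r,w=60:cv2.resize(i[r-w:r+w,c-w:c+w],(400,400),interpolation=cv2.INTER_CUBIC)
cv2.imwrite('pics/c2.png',np.hstack([f(a,310,225),f(b,300,240)]))
print(proj('side',p0),proj('top',p0))
rel([.466,-.055,.05],12);rel([.466,-.055,.042],12)"
```

```text
3.18 [ 0.4643 -0.0559  0.0735] [0.6 0.3 1.3] 0.0
[332.62498533 210.95856479] [316.55813698 264.02760756]
[0.023, -0.001, 0.003] [-0.3, 0.4, -0.2]
[0.031, -0.001, 0.005] [-0.3, 0.4, -0.2]
```

View pics/c2.png

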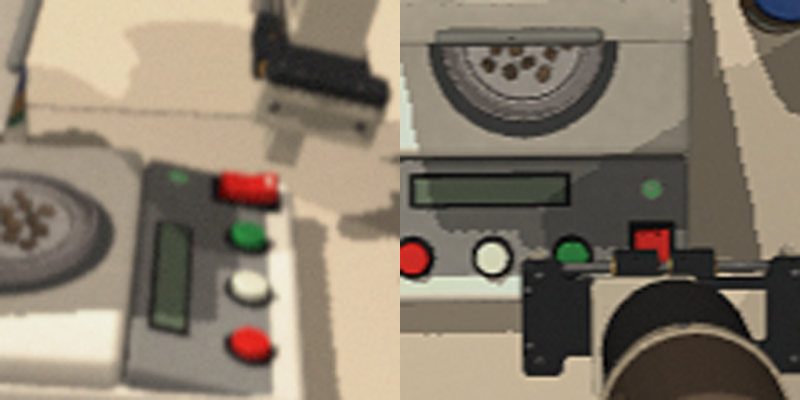

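The fingertip shows at side pixel (335,213), just above the rocker's near end at (333,220); this agrees with the projected TCP. Now I'll press.

Call:
drive_tool(plan=[[[0.018, -0.001, 0.003], [0, 0, 0], 0], [[0.021, -0.001, 0.003], [0, 0, 0], 0], [[0.024, -0.001, 0.004], [0, 0, 0], 0], [[0.027, -0.001, 0.004], [0, 0, 0], 0], [[0.027, -0.001, 0.004], [0, 0, 0], 0], [[0.027, -0.001, 0.004], [0, 0, 0], 0]])

```text
clock: 3.78
tool_pos: [0.4696, -0.0534, 0.0503]
orientation: [-180.0, 77.9, 0.5]
force: [0.5, 0.1, 0.5]
opening: 0.0003
```

Call:
drive_tool(plan=[[[0.002, 0.001, 0.003], [0, 0, 0], 0], [[0.004, 0.001, 0.004], [0, 0, 0], 0], [[0.006, 0.001, 0.004], [0, 0, 0], 0], [[0.006, 0.001, 0.004], [0, 0, 0], 0]])

```text
clock: 4.12
tool_pos: [0.4675, -0.0545, 0.0462]
orientation: [180.0, 77.7, 0.5]
force: [-25.6, 6.9, 51.7]
opening: 0.0004
```

Call:
drive_tool(plan=[[[-0.01, 0, 0], [0, 0, 0], 0], [[-0.04, 0, 0], [0, 0, 0], 0], [[-0.06, 0, 0], [0, 0, 0], 0], [[-0.06, 0, 0], [0, 0, 0], 0]])

```text
clock: 4.45
tool_pos: [0.4562, -0.0539, 0.1085]
orientation: [-179.6, 77.3, 1.0]
force: [0.3, -1.2, -0.0]
opening: 0.0001
```

```bash
python3 -c "
from rel import *
st()
a=ctrl.snapshot('side')
f=lambda i,c,r,w=30:cv2.resize(i[r-w:r+w,c-w:c+w],(400,400),interpolation=cv2.INTER_CUBIC)
cv2.imwrite('pics/c3.png',np.hstack([f(cv2.imread('pics/side1.png'),320,230),f(a,320,230)]))"
```

```text
4.45 [ 0.4562 -0.0539  0.1085] [ 0.3 -1.2 -0. ] 0.0
```

View pics/c3.png

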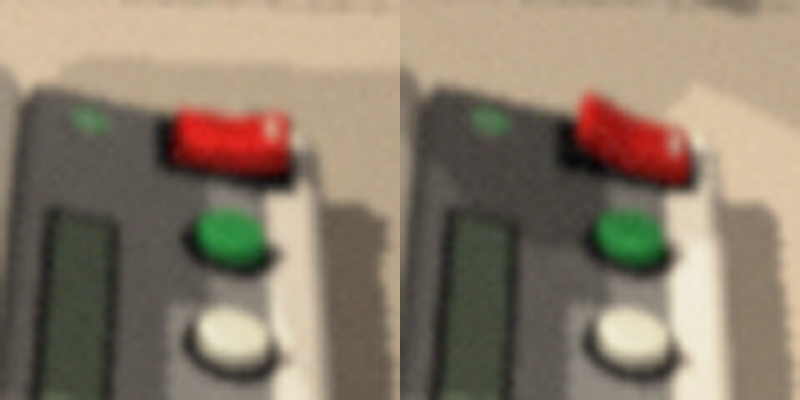

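Rocker is on: its far end is now raised and the near end sunk (right crop). Next I'll move to behind the raised hood.

```bash
python3 -c "
from rel import *
rel([.456,-.054,.31],0);rel([.57,-.0,.33],0);rel([.705,.0435,.32],0)"
```

```text
[-0.198, -0.0, -0.044] [-0.2, -12.6, 0.1]
[-0.193, -0.053, -0.161] [-0.2, -12.6, 0.1]
[-0.153, -0.095, -0.291] [-0.2, -12.6, 0.1]
```

Call:
drive_tool(plan=[[[-0.198, 0, -0.044], [0, -6, 0], 0], [[-0.198, 0, -0.044], [0, -12.6, 0], 0], [[-0.198, 0, -0.044], [0, -12.6, 0], 0], [[-0.198, 0, -0.044], [0, -12.6, 0], 0], [[-0.198, 0, -0.044], [0, -12.6, 0], 0], [[-0.198, 0, -0.044], [0, -12.6, 0], 0], [[-0.193, -0.053, -0.161], [0, -12.6, 0], 0], [[-0.193, -0.053, -0.161], [0, -12.6, 0], 0], [[-0.193, -0.053, -0.161], [0, -12.6, 0], 0], [[-0.193, -0.053, -0.161], [0, -12.6, 0], 0], [[-0.153, -0.095, -0.291], [0, -12.6, 0], 0], [[-0.153, -0.095, -0.291], [0, -12.6, 0], 0], [[-0.153, -0.095, -0.291], [0, -12.6, 0], 0], [[-0.153, -0.095, -0.291], [0, -12.6, 0], 0], [[-0.153, -0.095, -0.291], [0, -12.6, 0], 0], [[-0.153, -0.095, -0.291], [0, -12.6, 0], 0]])

```text
clock: 5.83
tool_pos: [0.706, 0.0432, 0.316]
orientation: [0.7, 89.7, -178.8]
force: [-0.2, 0.3, 0.5]
opening: 0.0003
```

```bash
cat > arc.py <<'E'
from rel import *
def arc(ths,s=.16,w=.01,y=.0435,over=0):
    for t in ths:
        print(round(t,2),end=' ');rel([.7274-s*np.cos(t)+.045*np.sin(t)+w,y,.062+s*np.sin(t)+.045*np.cos(t)-over],0)
E
python3 -c "
from arc import *
st();rel([.705,.0435,.215],0)"
```

```text
5.83 [0.706  0.0432 0.316 ] [-0.2  0.3  0.5] 0.0
[0.101, -0.0, 0.001] [-0.3, 0.3, -0.0]
```

Call:
drive_tool(plan=[[[0.03, 0, 0], [0, 0, 0], 0], [[0.06, 0, 0], [0, 0, 0], 0], [[0.08, 0, 0], [0, 0, 0], 0], [[0.1, 0, 0], [0, 0, 0], 0], [[0.1, 0, 0], [0, 0, 0], 0], [[0.1, 0, 0], [0, 0, 0], 0]])

```text
clock: 6.33
tool_pos: [0.7046, 0.0425, 0.2156]
orientation: [8.9, 89.6, -170.6]
force: [0.7, 0.4, 0.8]
opening: 0.0005
```

```bash
python3 -c "
from arc import *
st()
cv2.imwrite('pics/s4.png',cv2.resize(ctrl.snapshot('side')[80:320,140:380],(600,600),interpolation=cv2.INTER_CUBIC))
arc(np.arange(.95,-.03,-.05))"
```

```text
6.33 [0.7046 0.0425 0.2156] [0.7 0.4 0.8] 0.001
0.95 [-0.003, -0.001, 0.024] [-0.3, 0.4, -0.1]
0.9 [0.0, -0.001, 0.031] [-0.3, 0.4, -0.1]
0.85 [0.004, -0.001, 0.039] [-0.3, 0.4, -0.1]
0.8 [0.008, -0.001, 0.046] [-0.3, 0.4, -0.1]
0.75 [0.012, -0.001, 0.053] [-0.3, 0.4, -0.1]
0.7 [0.016, -0.002, 0.06] [-0.3, 0.4, -0.1]
0.65 [0.021, -0.002, 0.067] [-0.3, 0.4, -0.1]
0.6 [0.027, -0.002, 0.074] [-0.3, 0.4, -0.1]
0.55 [0.032, -0.002, 0.08] [-0.3, 0.4, -0.1]
0.5 [0.038, -0.002, 0.086] [-0.3, 0.4, -0.1]
0.45 [0.044, -0.002, 0.091] [-0.3, 0.4, -0.1]
0.4 [0.05, -0.002, 0.097] [-0.3, 0.4, -0.1]
0.35 [0.057, -0.002, 0.102] [-0.3, 0.4, -0.1]
0.3 [0.064, -0.002, 0.106] [-0.3, 0.4, -0.1]
0.25 [0.071, -0.002, 0.111] [-0.3, 0.4, -0.1]
0.2 [0.078, -0.002, 0.115] [-0.3, 0.4, -0.1]
0.15 [0.086, -0.002, 0.118] [-0.3, 0.4, -0.1]
0.1 [0.094, -0.002, 0.121] [-0.3, 0.4, -0.1]
0.05 [0.101, -0.002, 0.124] [-0.3, 0.4, -0.1]
-0.0 [0.109, -0.002, 0.126] [-0.3, 0.4, -0.1]
```

View pics/s4.png

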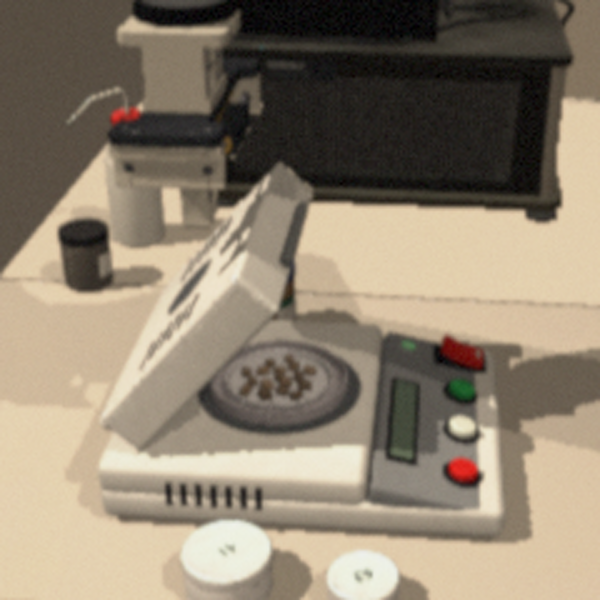

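The fingertip (crop (200,225)) is just behind the hood's outer face. I'll push along the arc.

Call:
drive_tool(plan=[[[-0.003, 0, 0.008], [0, 0, 0], 0], [[-0.003, 0, 0.016], [0, 0, 0], 0], [[-0.003, 0, 0.024], [0, 0, 0], 0], [[0.0, 0, 0.031], [0, 0, 0], 0], [[0.004, 0, 0.039], [0, 0, 0], 0], [[0.008, 0, 0.046], [0, 0, 0], 0], [[0.012, 0, 0.053], [0, 0, 0], 0], [[0.016, 0, 0.06], [0, 0, 0], 0], [[0.021, 0, 0.067], [0, 0, 0], 0], [[0.027, 0, 0.074], [0, 0, 0], 0], [[0.032, 0, 0.08], [0, 0, 0], 0], [[0.038, 0, 0.086], [0, 0, 0], 0], [[0.044, 0, 0.091], [0, 0, 0], 0], [[0.05, 0, 0.097], [0, 0, 0], 0], [[0.057, 0, 0.102], [0, 0, 0], 0]])

```text
clock: 7.63
tool_pos: [0.6028, 0.0417, 0.16]
orientation: [8.7, 89.8, -170.8]
force: [1.1, 0.4, 0.1]
opening: 0.0003
```

```bash
python3 -c "
from arc import *
st()
arc([.3,.25,.2,.15,.1,.05,0]);arc([0],over=.004)"
```

```text
7.63 [0.6028 0.0417 0.16  ] [1.1 0.4 0.1] 0.0
0.3 [0.008, -0.002, 0.005] [-0.3, 0.2, -0.0]
0.25 [0.015, -0.002, 0.009] [-0.3, 0.2, -0.0]
0.2 [0.022, -0.002, 0.013] [-0.3, 0.2, -0.0]
0.15 [0.03, -0.002, 0.017] [-0.3, 0.2, -0.0]
0.1 [0.037, -0.002, 0.02] [-0.3, 0.2, -0.0]
0.05 [0.045, -0.002, 0.023] [-0.3, 0.2, -0.0]
0 [0.053, -0.002, 0.025] [-0.3, 0.2, -0.0]
0 [0.057, -0.002, 0.025] [-0.3, 0.2, -0.0]
```

Call:
drive_tool(plan=[[[0.008, 0, 0.005], [0, 0, 0], 0], [[0.015, 0, 0.009], [0, 0, 0], 0], [[0.022, 0, 0.013], [0, 0, 0], 0], [[0.03, 0, 0.017], [0, 0, 0], 0], [[0.037, 0, 0.02], [0, 0, 0], 0], [[0.041, 0, 0.021], [0, 0, 0], 0], [[0.045, 0, 0.023], [0, 0, 0], 0], [[0.049, 0, 0.024], [0, 0, 0], 0], [[0.052, 0, 0.025], [0, 0, 0], 0], [[0.052, 0, 0.025], [0, 0, 0], 0]])

```text
clock: 8.47
tool_pos: [0.5773, 0.0414, 0.1076]
orientation: [10.2, 89.7, -169.3]
force: [-0.5, -0.0, 0.5]
opening: 0.0004
```

```bash
python3 -c "
from arc import *
st()
cv2.imwrite('pics/s5.png',cv2.resize(ctrl.snapshot('side')[80:320,140:380],(600,600),interpolation=cv2.INTER_CUBIC))"
```

```text
8.47 [0.5773 0.0414 0.1076] [-0.5 -0.   0.5] 0.0
```

View pics/s5.png

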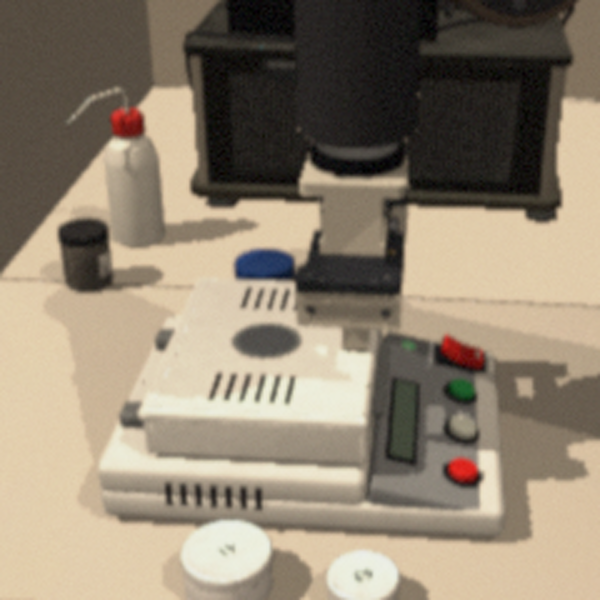

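The hood is nearly or fully shut. I'll press on until the stop shows in the force.

Call:
drive_tool(plan=[[[0.001, 0, 0], [0, 0, 0], 0], [[0.002, 0, 0], [0, 0, 0], 0], [[0.002, 0, 0], [0, 0, 0], 0]])

```text
clock: 8.77
tool_pos: [0.5778, 0.0414, 0.1073]
orientation: [12.5, 89.8, -166.9]
force: [-5.0, 0.2, 10.7]
opening: 0.0005
```

Call:
drive_tool(plan=[[[0.001, 0, 0], [0, 0, 0], 0], [[0.002, 0, 0], [0, 0, 0], 0], [[0.002, 0, 0], [0, 0, 0], 0]])

```text
clock: 9.02
tool_pos: [0.5778, 0.0414, 0.1072]
orientation: [18.3, 89.8, -161.1]
force: [-7.6, 1.4, 16.0]
opening: 0.0004
```

The stop is met at 16 N, with the tip at 107 mm, which is the shut height. On to the start key.

```bash
python3 -c "
from arc import *
rel([.575,.04,.18],0);rel([.475,.0055,.17],12);rel([.481,.0055,.075],12)"
```

```text
[-0.073, 0.001, 0.003] [-0.2, 0.1, -0.0]
[-0.063, 0.035, 0.103] [-0.2, 12.1, -0.1]
[0.032, 0.035, 0.097] [-0.2, 12.1, -0.1]
```

Call:
drive_tool(plan=[[[-0.035, 0, 0.003], [0, 0, 0], 0], [[-0.073, 0, 0.003], [0, 0, 0], 0], [[-0.073, 0, 0.003], [0, 0, 0], 0], [[-0.063, 0.035, 0.103], [0, 6, 0], 0], [[-0.063, 0.035, 0.103], [0, 12, 0], 0], [[-0.063, 0.035, 0.103], [0, 12, 0], 0], [[-0.063, 0.035, 0.103], [0, 12, 0], 0], [[-0.063, 0.035, 0.103], [0, 12, 0], 0], [[-0.03, 0.035, 0.1], [0, 12, 0], 0], [[0, 0.035, 0.098], [0, 12, 0], 0], [[0.032, 0.035, 0.097], [0, 12, 0], 0], [[0.032, 0.035, 0.097], [0, 12, 0], 0], [[0.032, 0.035, 0.097], [0, 12, 0], 0], [[0.032, 0.035, 0.097], [0, 12, 0], 0]])

```text
clock: 10.18
tool_pos: [0.4826, 0.0059, 0.0768]
orientation: [179.8, 78.1, 0.4]
force: [-0.2, -0.1, 0.7]
opening: 0.0008
```

```bash
python3 -c "
from rel import *
st()
a=ctrl.snapshot('side');b=ctrl.snapshot('top')
f=lambda i,c,r,w=45:cv2.resize(i[r-w:r+w,c-w:c+w],(400,400),interpolation=cv2.INTER_CUBIC)
cv2.imwrite('pics/c6.png',np.hstack([f(a,310,230),f(b,290,240)]))
print(proj('side',p0),proj('top',p0))
rel([.481,.0055,.05],12);rel([.482,.0055,.045],12)"
```

```text
10.18 [0.4826 0.0059 0.0768] [-0.2 -0.1  0.7] 0.001
[325.13507921 223.02943954] [291.1400484 256.5783803]
[0.026, 0.0, 0.007] [-0.2, 0.1, -0.1]
[0.031, 0.0, 0.007] [-0.2, 0.1, -0.1]
```

View pics/c6.png

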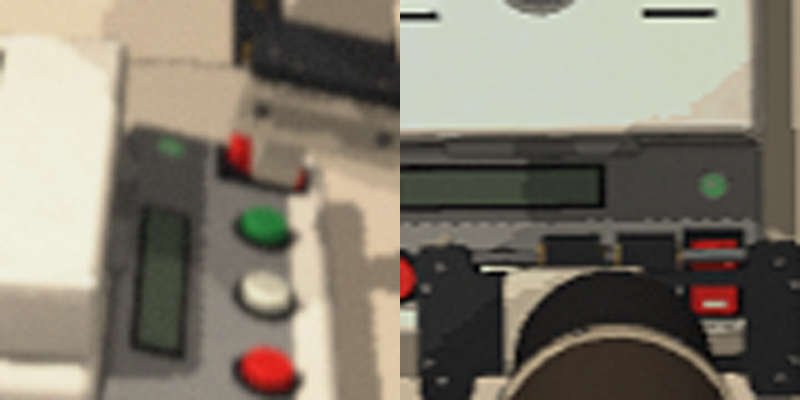

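The fingertip (side ≈(327,226)) is over the green key (324,236), the hood looks shut and the rocker is on. Pressing.

Call:
drive_tool(plan=[[[0.012, 0, 0.003], [0, 0, 0], 0], [[0.02, 0, 0.005], [0, 0, 0], 0], [[0.026, 0, 0.006], [0, 0, 0], 0], [[0.026, 0, 0.006], [0, 0, 0], 0], [[0.026, 0, 0.006], [0, 0, 0], 0]])

```text
clock: 10.7
tool_pos: [0.4828, 0.0063, 0.0515]
orientation: [-179.8, 77.9, 0.8]
force: [-0.9, -1.1, 0.2]
opening: 0.0007
```

Call:
drive_tool(plan=[[[0.003, 0, 0.001], [0, 0, 0], 0], [[0.004, 0, 0.001], [0, 0, 0], 0], [[0.004, 0, 0.001], [0, 0, 0], 0]])

```text
clock: 10.95
tool_pos: [0.4835, 0.0068, 0.048]
orientation: [-179.7, 77.8, 1.0]
force: [0.5, 0.5, 2.5]
opening: 0.0001
```

Call:
drive_tool(plan=[[[0.001, 0, 0], [0, 0, 0], 0], [[0.002, 0, 0], [0, 0, 0], 0], [[0.002, 0, 0], [0, 0, 0], 0]])

```text
clock: 11.2
tool_pos: [0.484, 0.0068, 0.046]
orientation: [-179.7, 77.8, 1.0]
force: [-0.8, -0.2, 3.1]
opening: 0.0004
```

Call:
drive_tool(plan=[[[0.001, 0, 0], [0, 0, 0], 0], [[0.002, 0, 0], [0, 0, 0], 0], [[0.002, 0, 0], [0, 0, 0], 0]])

```text
clock: 11.45
tool_pos: [0.4844, 0.0067, 0.0443]
orientation: [-179.7, 77.8, 0.9]
force: [-6.1, 1.3, 11.9]
opening: 0.0003
```

Spring force, then a hard stop at about 13 N after roughly 5 mm of travel, so the key is fully in. Hold briefly, then release.

Call:
drive_tool(plan=[[[0.0005, 0, 0], [0, 0, 0], 0], [[0.0005, 0, 0], [0, 0, 0], 0], [[-0.01, 0, 0], [0, 0, 0], 0], [[-0.04, 0, 0], [0, 0, 0], 0], [[-0.08, 0, 0], [0, 0, 0], 0], [[-0.12, 0, 0], [0, 0, 0], 0], [[-0.16, 0, 0], [0, 0, 0], 0], [[-0.16, 0, 0], [0, 0, 0], 0], [[-0.16, 0, 0], [0, 0, 0], 0]])

```text
clock: 12.2
tool_pos: [0.4515, 0.0069, 0.2033]
orientation: [-178.9, 77.5, 1.7]
force: [0.8, -0.4, -1.4]
opening: 0.0006
```

```bash
python3 -c "
from rel import *
st()
cv2.imwrite('pics/s7.png',cv2.resize(ctrl.snapshot('side')[100:340,140:380],(600,600),interpolation=cv2.INTER_CUBIC))"
```

```text
12.2 [0.4515 0.0069 0.2033] [ 0.8 -0.4 -1.4] 0.001
```

View pics/s7.png

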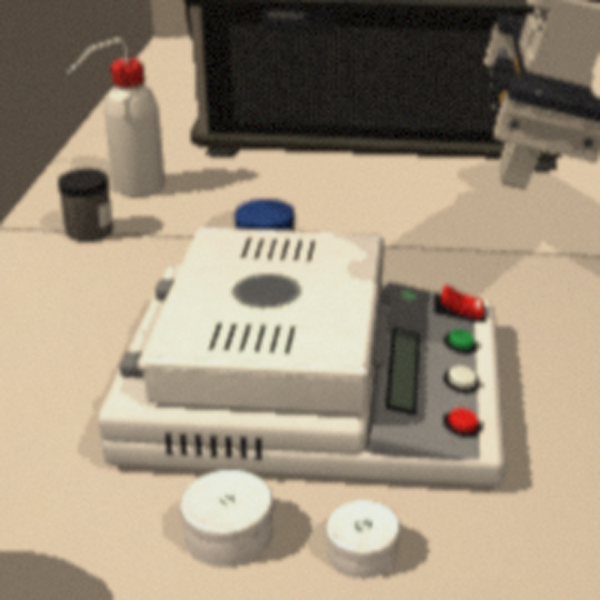

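The hood is shut, the rocker on (crop (462,302)), the green key out again (462,340), and the tins and jar look in place. The arm is clear, so I'm handing in.

```bash
python3 -c "
from plant import ctrl
print(ctrl.close_job())"
```

```text
the job is handed in; nothing more can be done
None
```

I started the drying run in the order asked and handed the job in after about 12 s of the 48 s allowed; no verdict is reported.

1. **Mains rocker:** I pressed it on while the hood was up, and a close-up picture confirmed it had flipped. The press ran a little hard, about 58 N at the wrist when it reached its stop. That is under the 120 N wrist limit, and it was the fingertips that touched.
2. **Hood:** I pushed it down slowly along its arc, at a planned 0.6 rad/s at most. It met its stop with the fingertip 107 mm above the bench, which is the given shut height, and I pressed with about 18 N.
3. **Start key:** I pressed it until the spring force (about 3 N) turned into a hard stop at about 13 N, after roughly 5 mm of travel. I then let it go.

In the last picture the hood is shut, the rocker is on and all three keys look out. The tins and jar looked unmoved, and the arm was clear at about 0.2 m height. I judged the tins and jar by eye, without measuring them. No checks failed. Early on, some of the networks' key positions were several pixels off, so I used colour-based positions instead.

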